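Refit the glass window of the infrared analyser's measuring cell

TASK

The analyser's measuring cell has been washed and must be put together again. Lay the loose glass window gently and flat on the gasket in the open cell, then put the threaded retaining ring over it and screw it down clockwise until it is snug: finger-tight, so that the glass is held firmly on its gasket, but never forced, since the glass chips. Leave the sample cup and the petri dish where they are.

Things in the scene. Friction and masses are not known exactly. Their poses are not given: they have to be found in the camera images.
- analyser: Infrared analyser: low white bench instrument 215 x 165 mm, fixed, housing top 46 mm above the worktop, with a blank display and three keys towards the robot and a round aluminium measuring cell on top, on an 80 mm flange (top at 51 mm). Origin: centre of the housing's underside, z up. The cell's axis is 25 mm from it along +x.
- cell_mouth (a point): Centre of the cell's open mouth, on its axis, level with its rim, 71 mm above the worktop; z up. The pocket is 40.4 mm wide (43 mm in the top 1.5 mm), its wall 48 mm across outside, 20 mm high. In it lies a rubber gasket ring, its top 4.8 to 7.2 mm below the mouth (gaskets differ in thickness; it is not measured); it gives 1 mm for every 18 N.
- cell_thread (a point): Upper end of the thread outside the cell's wall: on the axis, 3.2 mm below the mouth. Three ribs 2.5 mm thick, 55 mm across, each 75 degrees long; the 45 degree gaps between them are centred on this frame's +x axis and 120 and 240 degrees from it. Going clockwise seen from above, a rib's underside falls from 3.2 to 8.7 mm below the mouth.
- window_center (a point): Centre of the loose glass window, a plain clear disc 38 mm wide, 12 mm thick, 35 g, both sides alike, lying flat on the mat; z is its axis. Seated on the gasket, its centre is within 1.2 mm of the mouth's level, so only its upper half stands out of the cell: hold it by the top 4 to 5 mm, or let it drop the last millimetres.
- ring_center (a point): Centre, half-way up, of the loose retaining ring: a knurled aluminium screw ring 66 mm wide outside, 58 mm inside, 19 mm high, 80 g, lying right way up, open below. It goes over the cell's wall. When tight its centre is 2 mm below to 1 mm above the mouth's level, and it stays tight when let go.
- ring_lip (a point): Centre of the underside of the ring's inward lip, 15 mm above the ring's lower edge; the lip is 4 mm thick, has a 29 mm hole and bears on the glass. Snug is a clamping force of about 13 N (8 to 20 N is good; the glass chips at 40 N). While it turns, the moment is about 0.018 N m per newton of clamping; at a standstill the thread holds itself and the moment goes.
- ring_lug (a point): One of the ring's three thread lugs (27 mm from its axis along its +x; others at 120 and 240 degrees), 10 mm long, reaching in to a 51 mm circle, 1 to 4 mm above the ring's lower edge, each below a dark spanner hole in the top. They pass down through the cell's gaps; if they land on the ribs, turning clockwise under light pressure drops them in.
- gap_mark (a point): Point of the thread in the middle of one gap (27.5 mm from the cell's axis along the analyser's +x), where a lug enters. From a lug centred in a gap, lip on the glass, the ring turns clockwise freely for 30 to 65 degrees (as the gasket is high or low) until the lugs bite under the ribs; then each further degree draws it down 0.073 mm and adds about 1.3 N.
- drying_mat: Grey drying mat, 115 x 205 x 4 mm, fixed, on which the window and the ring lie about 100 mm apart along its y axis (which is at which end varies). Origin: centre of its underside.
- cup: Bystander: white-lidded sample cup, 58 mm wide and 72 mm high, standing behind the mat. Origin: centre of its underside.
- dish: Bystander: covered petri dish, 95 mm wide and 16 mm high, left of the analyser. Origin: centre of its underside.
- window: The glass window again, at the centre of its underside.
- ring: The retaining ring again, at the centre of its lower edge; +x through one lug, z up.

How it is judged:
By the outcome, as a careful person would: the job done as asked, in the order asked, and still so for the second after the job is handed in, with the robot touching nothing.
It also fails if it takes over 72 s, if anything falls off the work surface, if the arm or the gripper's body presses on something with over 40 N, if the wrist force passes 120 N, or if a joint passes its speed limit or range.

ROBOT

A 6-joint arm with a two-finger parallel gripper is mounted at the origin on a cart in front of the work surface, level with it; the furniture and walls round the work are solid. World frame = base frame: x ahead of the robot, y to its left, z up, the work surface at z = 0. Lengths are in m, angles in degrees, forces in N, time in s.
With the tool pointing down it reaches from about 0.225 to 0.725 m from the base axis. Payload 3.1 kg.
Tool frame: the origin (TCP) lies on the centre line of the jaws, within the pads' length; the fingertips stand 14 mm ahead of it and the grasp point (between the pads) lies 5 mm behind it (arm.tips_ahead is the distance from the TCP to the fingertips, in m); z points along the fingers, y is the line along which they close (so a half turn about z gives the same grasp; the last joint's range is limited). The gripper opens to 85 mm and grips with 20 to 120 N. Pads are 22 mm wide; open, the fingers measure 114 mm over their backs; the gripper's body (76 mm by 85 mm) begins 54 mm behind the grasp point. The pads swing forward as they close: fully open they stand 13 mm farther back than shut.
Start: joints at [-74.702, 2.75, 5.684, 92.934, 0, 82.678], TCP at [0.202, -0.485, 0.245] pointing down, gripper open.
Joint ranges: [-166.93, 166.93], [-56.73, 111.36], [-69.38, 81.34], [-121.58, 131.49], [-85.45, 84.26], [-180, 180]. Speed limits (degrees/s): [159.86, 159.86, 180, 180, 180, 180].

INTERFACE

Orientations are given as [roll, pitch, yaw] about the fixed x, y, z axes, in that order (R = Rz(yaw) Ry(pitch) Rx(roll)).
In Python, from workcell import telemetry, optics, ticket, arm gives the robot as it stands.
- The arm moves only by the shell command python3 -m creep 'ROWS' [FORCE]. ROWS is JSON, a list that holds one entry, the list of rows, each a list of 7 numbers: the turn, a rotation vector about the tool's x, y, z in rad, then the shift along the tool's x, y, z in m, then the gripper's target within -1 to 1 (fully open at 1, half-way at 0, shut at -1). A call has exactly 5 rows; each row is the pose to reach, as a shift and turn from the pose commanded when the call began, along the tool's axes at that moment; what a row does not reach only later rows make up. A row lasts 1/8 s, in which the tool goes at most 62.5 mm and 10.7 degrees, less where a joint would pass 70% of its speed; a pose out of reach is approached as far as the arm can. A call with a gripper value outside its range is refused whole. The fingers move at their own pace and stop on an object; FORCE is the grip in N (left out, the last holds). Time passes only in rows, so rows that repeat a pose let the fingers close, or fill a call up. It gives the time, the measured TCP pose, the force, the opening and the grip force at its end, in the units of the state.
- telemetry.get_state(): the state, without advancing time (a new reading comes with each control period).
- optics.snapshot(name): name is "scene" or "top"; returns a dict with "frame" (480x640x3 uint8, red, green, blue), "camera_matrix" (3x3 intrinsics, pixels), "extrinsics" (4x4, takes a point from camera to world coordinates). Camera axes: x right, y up, looking along -z (the intrinsics and any distortion apply to the point x, -y, -z); pixel columns grow to the right and rows downward; lengths in m; the calibration is good to about 2 mm. A picture is of the moment at which its call begins. There is no depth.
- ticket.job_done(): hands the job in; it is judged then, once.
The state is a dict: "time_s": time; "joints": joint angles; "qd": joint speeds; "joint_torque": joint torques, N m; "ee_pos": TCP position; "tool_rot": TCP orientation; "force": force on the tool from outside, world axes, zero at the start; "moment": the same for the moment, N m; "width": opening from 0.0 (shut) to 1.0 (fully open); "grasp_force": force on a finger pad.
Only numpy, scipy, OpenCV 4.12 (cv2) and the standard library are available. Lean on these libraries where they do the work, as an engineer would, in place of code of your own. Each camera call takes 0.05 s, during which the arm holds its last target. There are 200 camera calls.

## Working session

There is one attempt and no reset: what is moved stays moved. The work goes in short steps, Python scripts to look and compute and a shell command to move; the robot and the scene stay as the last step left them, time stands still between calls to the robot, and variables do not carry over. Pictures are saved under pics/ and viewed, at most 10 in all, crops included, and the job is handed in when it is done.

```bash
ls; mkdir -p pics
python3 - <<'E'
from workcell import telemetry, optics, arm
import cv2
print(telemetry.get_state(), arm.tips_ahead)
for n in("scene","top"):
    s=optics.snapshot(n); cv2.imwrite(f"pics/{n}0.png",s["frame"][:,:,::-1]); print(n,s["camera_matrix"],s["extrinsics"],[k for k in s])
E
```

```text
pics
{'time_s': 0.0, 'joints': array([-7.47004353e+01,  2.79266498e+00,  5.58985153e+00,  9.29334732e+01,
        3.99872420e-04,  8.26781751e+01]), 'qd': array([ 0.04154943, -0.01587199,  0.00705491, -0.06369224, -0.042426  ,
        0.07306435]), 'joint_torque': array([ 2.91214383e-04, -3.38787889e+01,  3.20012248e+01,  2.03381432e-02,
       -6.31498369e-05, -5.13660879e-06]), 'ee_pos': array([ 0.20177471, -0.4840401 ,  0.24410378]), 'tool_rot': array([-1.79864876e+02, -1.77652903e-02,  2.26213682e+01]), 'force': array([-0.01130047,  0.59769269, -0.44335567]), 'moment': array([-0.00220992, -0.00571968, -0.00091668]), 'grasp_force': 0.0, 'width': 0.9946838708472105} 0.014
scene [[588.98343518   0.         322.45945165]
 [  0.         588.98343518 237.13000126]
 [  0.           0.           1.        ]] [[-0.72783823  0.42613586 -0.53727064 -0.11958735]
 [-0.68556594 -0.4340745   0.58444732  0.75217642]
 [ 0.01583847  0.79371756  0.60808025  0.86652901]
 [ 0.          0.          0.          1.        ]] ['frame', 'camera_matrix', 'extrinsics']
top [[484.63050968   0.         316.04847198]
 [  0.         484.63050968 238.45143245]
 [  0.           0.           1.        ]] [[ 0.01432005  0.99207156 -0.12485576  0.4435476 ]
 [-0.99987424  0.01335656 -0.00855052 -0.00115556]
 [-0.00681508  0.1249625   0.99213806  1.11631232]
 [ 0.          0.          0.          1.        ]] ['frame', 'camera_matrix', 'extrinsics']
```

View pics/top0.png

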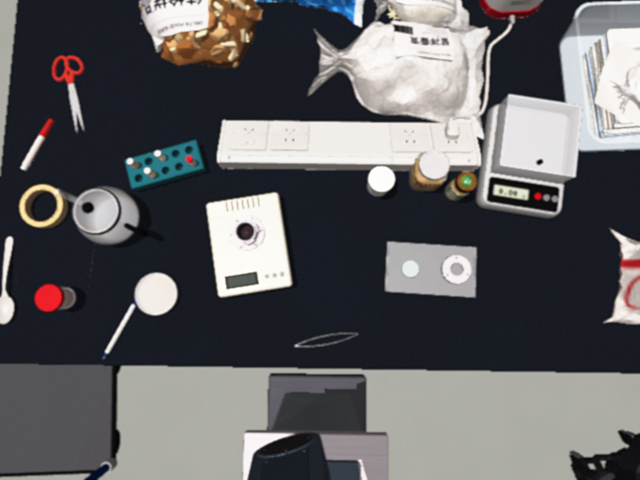

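View pics/scene0.png

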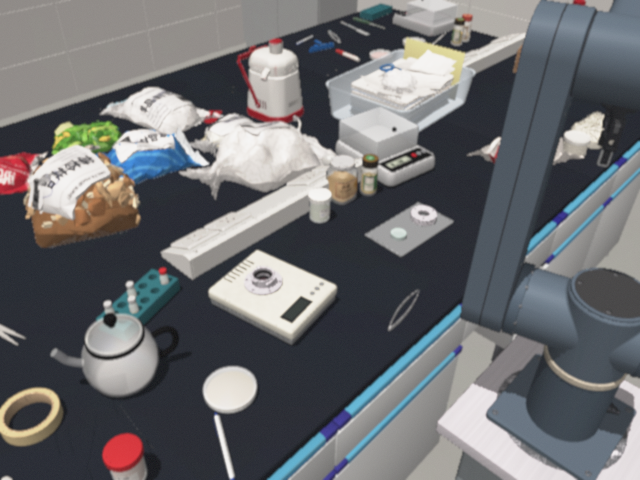

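The top view shows the cell at about (246,232), the window at (410,269) and the ring at (456,269). The ring is the end of the mat with y most negative. I'll zoom in on these.

Run:
```python
import cv2,numpy as np
t=cv2.imread("pics/top0.png"); s=cv2.imread("pics/scene0.png")
c=lambda im,x,y,w,h:cv2.resize(im[y:y+h,x:x+w],(400,300),interpolation=cv2.INTER_CUBIC)
m=np.vstack([np.hstack([c(t,216,210,60,45),c(t,396,247,80,60)]),np.hstack([c(s,233,256,60,45),c(s,380,195,80,60)])])
cv2.imwrite("pics/zoom0.png",m)
```

```text
(no output)
```

View pics/zoom0.png

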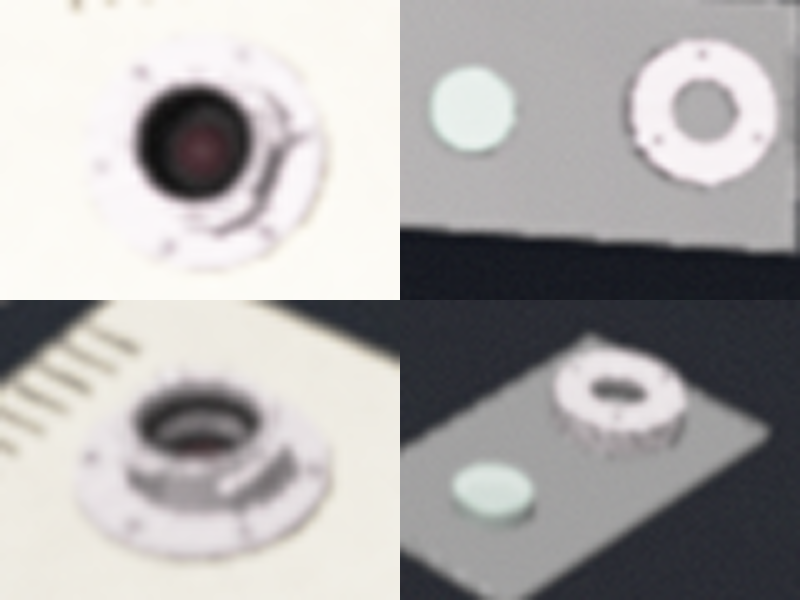

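The zoom shows the ring's three spanner holes at zoom pixels (703,53), (658,139) and (757,137). The window disc is clear, the cell mouth is a dark disc, and one gap is visible. Next I'll compute positions.

```bash
cat > h.py <<'E'
import numpy as np,cv2
from workcell import telemetry,optics,arm
def ray(s,p,z):
    K,E=s["camera_matrix"],s["extrinsics"]
    d=np.linalg.solve(K,[p[0],p[1],1.]);d=E[:3,:3]@(d*[1,-1,-1]);o=E[:3,3]
    return o+d*(z-o[2])/d[2]
def px(s,P):
    K,E=s["camera_matrix"],s["extrinsics"]
    c=E[:3,:3].T@(np.array(P)-E[:3,3]);q=K@(c*[1,-1,-1]);return q[:2]/q[2]
def rectify(s,c,z,half,n=400):
    "top-down view of plane z: up=+x, left=+y"
    g=np.array([[c[0]+half,c[1]+half],[c[0]+half,c[1]-half],[c[0]-half,c[1]-half],[c[0]-half,c[1]+half]])
    src=np.float32([px(s,[*p,z]) for p in g]);dst=np.float32([[0,0],[n,0],[n,n],[0,n]])-.5
    return cv2.warpPerspective(s["frame"][:,:,::-1],cv2.getPerspectiveTransform(src,dst),(n,n),flags=cv2.INTER_CUBIC)
E
python3 - <<'E'
from h import *
print({k:getattr(arm,k) for k in dir(arm) if k[0]!='_'})
S={n:optics.snapshot(n) for n in("scene","top")}
T=S["top"]
z=lambda u,v,ox,oy,f,U,V:((u-U+.5)/f-.5+ox,(v-V+.5)/f-.5+oy)
w=ray(T,z(473,109,396,247,5,400,0),.016);r=ray(T,z(704,111,396,247,5,400,0),.023);m=ray(T,z(194,142,216,210,20/3,0,0),.071)
print("top",w,r,m)
for q in((703,53),(658,139),(757,137)):
    p=ray(T,z(*q,396,247,5,400,0),.023)-r;print(np.hypot(*p[:2]),np.degrees(np.arctan2(p[1],p[0])))
C=S["scene"]
z2=lambda u,v,ox,oy,f,U,V:z(u,v,ox,oy,f,U,V)
print("scene",ray(C,z(493,489,380,195,5,400,300),.016),ray(C,z(620,391,380,195,5,400,300),.023),ray(C,z(198,423,233,256,20/3,0,300),.071))
# analyser yaw
g=T["frame"].min(2);k=(g>150).astype(np.uint8);n,l,st,_=cv2.connectedComponentsWithStats(k)
i=l[270,265];cn=cv2.findContours((l==i).astype(np.uint8),0,2)[0][0]
W=np.array([ray(T,p[0],.046)[:2] for p in cn],np.float32);print(cv2.minAreaRect(W*1000))
a=[]
for n in S:
  for c,zz,h in((w,.016,.03),(r,.023,.045),(m,.071,.045)):
    im=rectify(S[n],c,zz,h,266);cv2.drawMarker(im,(133,133),(0,0,255),0,10);a.append(im)
cv2.imwrite("pics/rect.png",np.vstack([np.hstack(a[:3]),np.hstack(a[3:])]))
E
```

```text
{'MotionError': <class 'workcell.MotionError'>, 'tips_ahead': 0.014}
top [ 0.51644612 -0.20614887  0.016     ] [ 0.51652406 -0.30871499  0.023     ] [0.58964928 0.16371238 0.071     ]
0.026201766670208498 -0.26296591526323243
0.024569329267207635 121.6288625727412
0.02612936565632544 -115.7831098295832
scene [ 0.51454266 -0.20674787  0.016     ] [ 0.51373561 -0.30869865  0.023     ] [0.58610185 0.16441058 0.071     ]
((564.3511962890625, 159.36460876464844), (212.3723907470703, 162.90142822265625), 9.961105346679688)
```

View pics/rect.png

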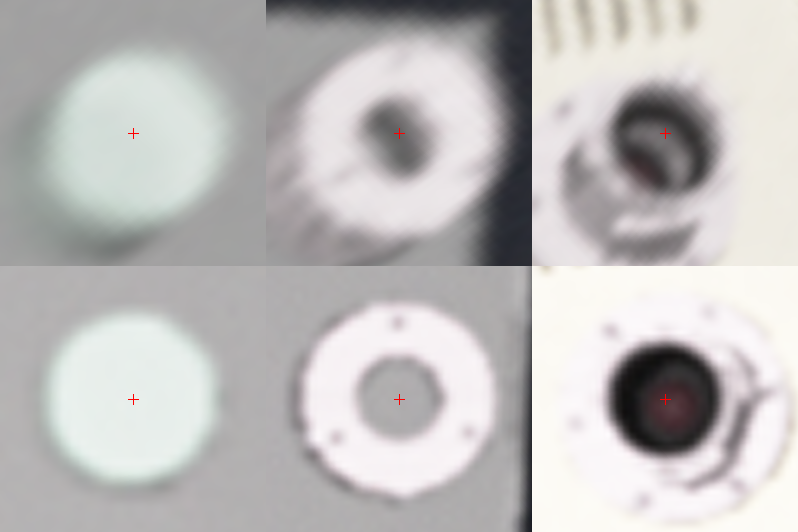

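The rectified views show the objects centred to within about 1 mm in the top camera. The scene camera puts them 2–3.5 mm lower in x, and gripping will settle which is right. I'll start moving to the window.

```bash
cat > go.py <<'E'
# go.py x y z yaw : prints tool-frame turn (rz) and shift for the target, from measured pose
import sys
from h import *
from scipy.spatial.transform import Rotation as R
x,y,z,yaw=map(float,sys.argv[1:])
s=telemetry.get_state();A=R.from_euler('xyz',s["tool_rot"],degrees=True)
B=R.from_euler('xyz',[180,0,yaw],degrees=True)
print("rotvec",(A.inv()*B).as_rotvec().round(3),"shift",A.inv().apply(np.array([x,y,z])-s["ee_pos"]).round(4),"j6",s["joints"][5].round(1),"t",s["time_s"])
E
python3 go.py .5155 -.2062 .1 90
python3 - <<'E'
from h import *
T=optics.snapshot("top")
# analyser yaw by line fits
g=T["frame"].min(2);k=(g>150).astype(np.uint8);n,l,st,_=cv2.connectedComponentsWithStats(k)
cn=cv2.findContours((l==l[270,265]).astype(np.uint8),0,1)[0][0]
W=np.array([ray(T,p[0],.046)[:2] for p in cn])-[.5643,.1594]
for yaw in(8,):
    a=np.radians(yaw);Q=W@np.array([[np.cos(a),-np.sin(a)],[np.sin(a),np.cos(a)]])
    for ax,sg,h in((0,1,.1075),(0,-1,.1075),(1,1,.0825),(1,-1,.0825)):
        m=(abs(Q[:,ax]*sg-h)<.006)&(abs(Q[:,1-ax])<(.07 if ax==0 else .09))
        f=np.polyfit(Q[m,1-ax],Q[m,ax],1);print(ax,sg,m.sum(),f[1],yaw+np.degrees(np.arctan(f[0]))*(-1 if ax==0 else 1))
E
```

```text
rotvec [-1.000e-03 -1.000e-03 -1.176e+00] shift [ 0.3965 -0.1358  0.1448] j6 82.7 t 0.2
0 1 61 0.10517315924712929 9.894209453980418
0 -1 63 -0.1050346454770587 9.987660043173738
1 1 80 0.08035613841929802 9.900347108948262
1 -1 79 -0.08052540254116133 10.009377535019526
```

```bash
python3 -m creep '[[[0,0,-0.18,0.056,-0.019,0.01,0.1],[0,0,-0.36,0.112,-0.038,0.02,0.1],[0,0,-0.54,0.168,-0.057,0.03,0.1],[0,0,-0.72,0.224,-0.077,0.04,0.1],[0,0,-0.9,0.28,-0.096,0.05,0.1]]]' 25; python3 go.py .5155 -.2062 .07 90
```

```text
time_s: 0.88
ee_pos: [0.4247, -0.2869, 0.195]
tool_rot: [180.0, 0.0, 74.5]
force: [0.1, -0.5, 0.0]
width: 0.548
grasp_force: 0.0
rotvec [ 0.    0.   -0.27] shift [0.1021 0.0659 0.125 ] j6 63.9 t 0.875
```

```bash
python3 -m creep '[[[0,0,-0.09,0.034,0.022,0.025,0.1],[0,0,-0.18,0.068,0.044,0.05,0.1],[0,0,-0.27,0.102,0.066,0.08,0.1],[0,0,-0.27,0.102,0.066,0.11,0.1],[0,0,-0.27,0.102,0.066,0.135,0.1]]]'; python3 go.py .5155 -.2062 .023 90
python3 - <<'E'
from h import *
for n in("top","scene"):
    s=optics.snapshot(n);u,v=px(s,[.515,-.206,.03]).astype(int);im=s["frame"][v-50:v+50,u-66:u+66,::-1]
    cv2.imwrite(f"pics/a_{n}.png",im)
a=[cv2.resize(cv2.imread(f"pics/a_{n}.png"),(400,300),interpolation=cv2.INTER_CUBIC) for n in("top","scene")]
cv2.imwrite("pics/a.png",np.hstack(a))
E
```

```text
time_s: 1.5
ee_pos: [0.5146, -0.2071, 0.0586]
tool_rot: [-179.9, -0.0, 89.7]
force: [0.5, -0.4, 0.1]
width: 0.555
grasp_force: 0.0
rotvec [-0.001 -0.001 -0.004] shift [0.0009 0.0009 0.0356] j6 61.4 t 1.5
```

View pics/a.png

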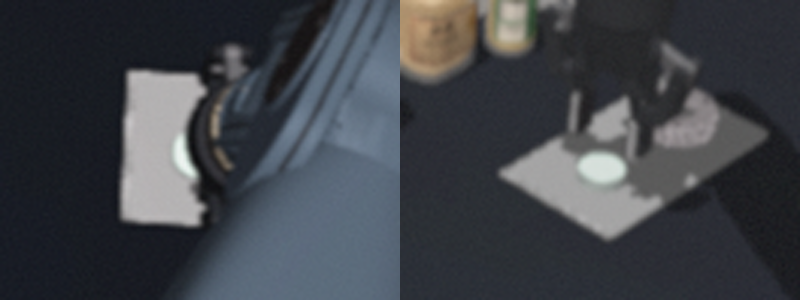

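The scene view shows the open fingers straddling the window on the mat, with nothing in the way. I'll descend until they touch the mat.

```bash
python3 -m creep '[[[0,0,0,0.001,0.001,0.01,0.1],[0,0,0,0.001,0.001,0.02,0.1],[0,0,0,0.001,0.001,0.03,0.1],[0,0,0,0.001,0.001,0.035,0.1],[0,0,0,0.001,0.001,0.036,0.1]]]'; python3 -m creep '[[[0,0,0,0,0,0.001,0.1],[0,0,0,0,0,0.002,0.1],[0,0,0,0,0,0.003,0.1],[0,0,0,0,0,0.004,0.1],[0,0,0,0,0,0.005,0.1]]]'
```

```text
time_s: 2.22
ee_pos: [0.5154, -0.207, 0.0238]
tool_rot: [-180.0, -0.0, 89.6]
force: [0.6, -0.8, 0.0]
width: 0.551
grasp_force: 0.0
time_s: 2.85
ee_pos: [0.5158, -0.2072, 0.0193]
tool_rot: [180.0, 0.0, 89.7]
force: [-0.3, 0.2, -0.6]
width: 0.548
grasp_force: 0.0
```

```bash
python3 -m creep '[[[0,0,0,0,0,0.0005,0.1],[0,0,0,0,0,0.001,0.1],[0,0,0,0,0,0.0015,0.1],[0,0,0,0,0,0.002,0.1],[0,0,0,0,0,0.002,0.1]]]'; python3 -m creep '[[[0,0,0,0,0,0.0005,0.1],[0,0,0,0,0,0.001,0.1],[0,0,0,0,0,0.0015,0.1],[0,0,0,0,0,0.002,0.1],[0,0,0,0,0,0.002,0.1]]]'
```

```text
time_s: 3.48
ee_pos: [0.5157, -0.2071, 0.0172]
tool_rot: [-180.0, -0.0, 89.7]
force: [-0.5, 0.1, -0.3]
width: 0.552
grasp_force: 0.0
time_s: 4.1
ee_pos: [0.5158, -0.2072, 0.0156]
tool_rot: [180.0, 0.0, 89.7]
force: [-0.7, 0.5, 1.0]
width: 0.552
grasp_force: 0.9
```

```bash
python3 -m creep '[[[0,0,0,0,0,0.0005,0.1],[0,0,0,0,0,0.001,0.1],[0,0,0,0,0,0.001,0.1],[0,0,0,0,0,0.001,0.1],[0,0,0,0,0,0.001,0.1]]]'
```

```text
time_s: 4.72
ee_pos: [0.5158, -0.2072, 0.0155]
tool_rot: [180.0, 0.0, 89.7]
force: [-3.0, 1.5, 7.2]
width: 0.548
grasp_force: 3.4
```

```bash
python3 -m creep '[[[0,0,0,0,0,-0.005,0.1],[0,0,0,0,0,-0.0103,0.1],[0,0,0,0,0,-0.0103,0.1],[0,0,0,0,0,-0.0103,-0.12],[0,0,0,0,0,-0.0103,-0.15]]]' 20;  python3 -m creep '[[[0,0,0,0,0,0,-0.2],[0,0,0,0,0,0,-0.3],[0,0,0,0,0,0,-0.3],[0,0,0,0,0,0,-0.3],[0,0,0,0,0,0,-0.3]]]'
```

```text
time_s: 5.35
ee_pos: [0.5159, -0.2072, 0.0248]
tool_rot: [180.0, 0.0, 89.7]
force: [-0.2, -0.2, 1.1]
width: 0.428
grasp_force: 15.4
time_s: 5.98
ee_pos: [0.5159, -0.2072, 0.0248]
tool_rot: [180.0, 0.0, 89.7]
force: [-1.3, 1.0, 4.6]
width: 0.428
grasp_force: 19.9
```

```bash
python3 -m creep '[[[0,0,0,0,0,0,0.12],[0,0,0,0,0,0,0.12],[0,0,-0.15,0,0,0,0.12],[0,0,-0.32,0,0,0,0.12],[0,0,-0.5,0,0,0,0.12]]]';  python3 -m creep '[[[0,0,-0.18,0,0,0,0.12],[0,0,-0.36,0,0,0,0.12],[0,0,-0.54,0,0,0,0.12],[0,0,-0.72,0,0,0,0.12],[0,0,-0.9,0,0,0,0.12]]]'; python3 -m creep '[[[0,0,-0.17,0,0,0,0.12],[0,0,-0.17,0,0,0,0.12],[0,0,-0.17,0,0,0,-0.12],[0,0,-0.17,0,0,0,-0.2],[0,0,-0.17,0,0,0,-0.3]]]' ; python3 -m creep '[[[0,0,0,0,0,0,-0.3],[0,0,0,0,0,0,-0.3],[0,0,0,0,0,0,-0.3],[0,0,0,0,0,0,-0.3],[0,0,0,0,0,0,-0.3]]]'
```

```text
time_s: 6.6
ee_pos: [0.5154, -0.2069, 0.024]
tool_rot: [-180.0, -0.1, 118.6]
force: [-0.7, -0.4, -0.3]
width: 0.557
grasp_force: 0.0
time_s: 7.22
ee_pos: [0.5153, -0.2069, 0.024]
tool_rot: [180.0, -0.1, 170.2]
force: [-0.7, -0.3, -0.5]
width: 0.564
grasp_force: 0.0
time_s: 7.85
ee_pos: [0.5157, -0.2072, 0.0246]
tool_rot: [180.0, -0.0, 179.6]
force: [0.0, 0.1, 0.3]
width: 0.429
grasp_force: 20.1
time_s: 8.48
ee_pos: [0.5158, -0.2072, 0.0246]
tool_rot: [180.0, -0.0, 179.6]
force: [0.5, -0.4, -0.1]
width: 0.425
grasp_force: 20.1
```

Gripping from both directions puts the window at (0.5158, −0.2072). The top camera's bias is therefore (+0.6, +1.0) mm, which puts the cell at about (0.589, 0.1627). I'll lift and carry.

```bash
python3 -m creep '[[[0,0,0,0,0,-0.03,-0.3],[0,0,0,0,0,-0.08,-0.3],[0,0,0,-0.01,0.05,-0.1,-0.3],[0,0,0,-0.02,0.10,-0.1,-0.3],[0,0,0,-0.03,0.15,-0.1,-0.3]]]';  python3 -m creep '[[[0,0,0,-0.01,0.05,0,-0.3],[0,0,0,-0.02,0.10,0,-0.3],[0,0,0,-0.03,0.15,0,-0.3],[0,0,0,-0.037,0.19,0,-0.3],[0,0,0,-0.043,0.22,0,-0.3]]]'; python3 go.py .589 .1627 .1 180
python3 - <<'E'
from h import *
s=optics.snapshot("scene");u,v=px(s,[.589,.163,.09]).astype(int)
cv2.imwrite("pics/b.png",cv2.resize(s["frame"][v-45:v+45,u-60:u+60,::-1],(600,450),interpolation=cv2.INTER_CUBIC))
E
```

```text
time_s: 9.1
ee_pos: [0.5475, -0.0562, 0.1255]
tool_rot: [-180.0, 0.1, 179.6]
force: [0.4, -0.3, -0.8]
width: 0.423
grasp_force: 20.2
time_s: 9.72
ee_pos: [0.5913, 0.1644, 0.1245]
tool_rot: [180.0, 0.0, 179.7]
force: [0.3, -0.3, -0.7]
width: 0.426
grasp_force: 20.2
rotvec [ 0.     0.    -0.005] shift [ 0.0023 -0.0017  0.0245] j6 9.6 t 9.725
```

View pics/b.png

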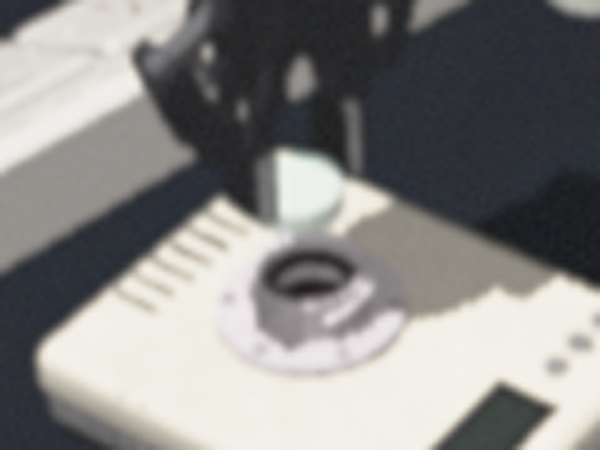

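The window is held level above the cell and lines up with it. I'll lower it a little and let the arm settle.

```bash
python3 -m creep '[[[0,0,0,0,0,0.01,-0.3],[0,0,0,0,0,0.02,-0.3],[0,0,0,0,0,0.026,-0.3],[0,0,0,0,0,0.026,-0.3],[0,0,0,0,0,0.026,-0.3]]]'; python3 go.py .589 .1627 .1 180
```

```text
time_s: 10.4
ee_pos: [0.5914, 0.1618, 0.0988]
tool_rot: [180.0, 0.0, 179.6]
force: [0.8, -0.3, 0.4]
width: 0.424
grasp_force: 20.2
rotvec [ 0.     0.    -0.008] shift [ 0.0024  0.0008 -0.0012] j6 9.5 t 10.4
```

```bash
python3 -m creep '[[[0,0,-0.005,0.0024,0.0008,0,-0.3],[0,0,-0.005,0.0024,0.0008,0.002,-0.3],[0,0,-0.005,0.0024,0.0008,0.004,-0.3],[0,0,-0.005,0.0024,0.0008,0.006,-0.3],[0,0,-0.005,0.0024,0.0008,0.007,-0.3]]]';python3 -m creep '[[[0,0,0,0,0,0.0005,-0.3],[0,0,0,0,0,0.001,-0.3],[0,0,0,0,0,0.0015,-0.3],[0,0,0,0,0,0.002,-0.3],[0,0,0,0,0,0.002,-0.3]]]'; python3 go.py .589 .1627 .089 180
```

```text
time_s: 11.02
ee_pos: [0.5887, 0.1632, 0.0913]
tool_rot: [-180.0, -0.0, 179.9]
force: [-0.1, -0.1, 0.0]
width: 0.422
grasp_force: 20.2
time_s: 11.65
ee_pos: [0.589, 0.1631, 0.0899]
tool_rot: [180.0, 0.0, 179.9]
force: [-0.3, 0.2, 0.5]
width: 0.43
grasp_force: 20.3
rotvec [ 0.     0.    -0.002] shift [-0.     -0.0004  0.0009] j6 9.3 t 11.65
```

```bash
python3 -m creep '[[[0,0,0,0,-0.0004,0.0005,-0.3],[0,0,0,0,-0.0004,0.001,-0.3],[0,0,0,0,-0.0004,0.0015,-0.3],[0,0,0,0,-0.0004,0.002,-0.3],[0,0,0,0,-0.0004,0.002,-0.3]]]'; python3 -m creep '[[[0,0,0,0,0,0.0003,-0.3],[0,0,0,0,0,0.0006,-0.3],[0,0,0,0,0,0.0009,-0.3],[0,0,0,0,0,0.0012,-0.3],[0,0,0,0,0,0.0012,-0.3]]]'
```

```text
time_s: 12.28
ee_pos: [0.589, 0.1622, 0.0869]
tool_rot: [-179.9, -0.0, 179.9]
force: [0.9, -0.8, 0.3]
width: 0.425
grasp_force: 20.3
time_s: 12.9
ee_pos: [0.5891, 0.1624, 0.0866]
tool_rot: [-180.0, 0.0, 179.9]
force: [1.6, -3.2, 1.5]
width: 0.426
grasp_force: 20.4
```

```bash
python3 -m creep '[[[0,0,0,0,0,0.0003,-0.3],[0,0,0,0,0,0.0006,-0.3],[0,0,0,0,0,0.0008,-0.3],[0,0,0,0,0,0.0008,-0.3],[0,0,0,0,0,0.0008,-0.3]]]'
```

```text
time_s: 13.52
ee_pos: [0.5892, 0.1625, 0.0858]
tool_rot: [-180.0, 0.0, 179.9]
force: [2.1, -5.1, 1.7]
width: 0.423
grasp_force: 20.5
```

```bash
python3 -m creep '[[[0,0,0,-0.0002,-0.0004,0,-0.3],[0,0,0,-0.0004,-0.0008,0,-0.3],[0,0,0,-0.0004,-0.0008,0,-0.3],[0,0,0,-0.0004,-0.0008,0,-0.3],[0,0,0,-0.0004,-0.0008,0,-0.3]]]'
```

```text
time_s: 14.15
ee_pos: [0.5891, 0.1623, 0.0854]
tool_rot: [180.0, -0.0, 179.9]
force: [1.7, -1.7, 1.2]
width: 0.429
grasp_force: 20.3
```

```bash
python3 -m creep '[[[0,0,0,-0.0006,-0.0004,0,-0.3],[0,0,0,-0.0006,-0.0004,0.0003,-0.3],[0,0,0,-0.0006,-0.0004,0.0006,-0.3],[0,0,0,-0.0006,-0.0004,0.0008,-0.3],[0,0,0,-0.0006,-0.0004,0.0008,-0.3]]]'
```

```text
time_s: 14.78
ee_pos: [0.5895, 0.162, 0.0849]
tool_rot: [180.0, -0.0, 179.9]
force: [-1.2, 2.0, 2.7]
width: 0.425
grasp_force: 20.5
```

```bash
python3 -m creep '[[[0,0,0,0.0002,0.0002,0.0003,-0.3],[0,0,0,0.0002,0.0002,0.0006,-0.3],[0,0,0,0.0002,0.0002,0.0006,-0.3],[0,0,0,0.0002,0.0002,0.0006,-0.3],[0,0,0,0.0002,0.0002,0.0006,-0.3]]]'
```

```text
time_s: 15.4
ee_pos: [0.5896, 0.1619, 0.0847]
tool_rot: [180.0, -0.0, 179.9]
force: [-1.8, 1.3, 4.8]
width: 0.424
grasp_force: 20.6
```

Vertical force is rising steadily, so the glass is on the gasket. I'll release and retreat.

```bash
python3 -m creep '[[[0,0,0,0,0,-0.0006,-0.05],[0,0,0,0,0,-0.0006,0.1],[0,0,0,0,0,-0.0006,0.2],[0,0,0,0,0,-0.0006,0.3],[0,0,0,0,0,-0.02,0.3]]]'; python3 -m creep '[[[0,0,0,0,0,-0.03,0.6],[0,0,0,0,0,-0.06,0.6],[0,0,0,0,-0.05,-0.06,0.7],[0,0,0,0,-0.1,-0.06,0.7],[0,0,0,0,-0.15,-0.06,0.7]]]'; python3 go.py .5159 -.3097 .08 170
python3 - <<'E'
from h import *
a=[]
for n in("top","scene"):
    s=optics.snapshot(n);u,v=px(s,[.589,.163,.075]).astype(int);a.append(cv2.resize(s["frame"][v-30:v+30,u-30:u+30,::-1],(390,390),interpolation=cv2.INTER_CUBIC))
cv2.imwrite("pics/c.png",np.hstack(a))
E
```

```text
time_s: 16.02
ee_pos: [0.588, 0.1614, 0.1026]
tool_rot: [-180.0, -0.3, 179.9]
force: [0.7, 0.3, -0.2]
width: 0.65
grasp_force: 0.0
time_s: 16.65
ee_pos: [0.59, 0.0105, 0.1664]
tool_rot: [-180.0, 0.2, 179.9]
force: [0.1, -0.1, -1.4]
width: 0.852
grasp_force: 0.0
rotvec [-0.     0.003  0.173] shift [ 0.0741 -0.3202  0.0863] j6 -5.4 t 16.65
```

View pics/c.png

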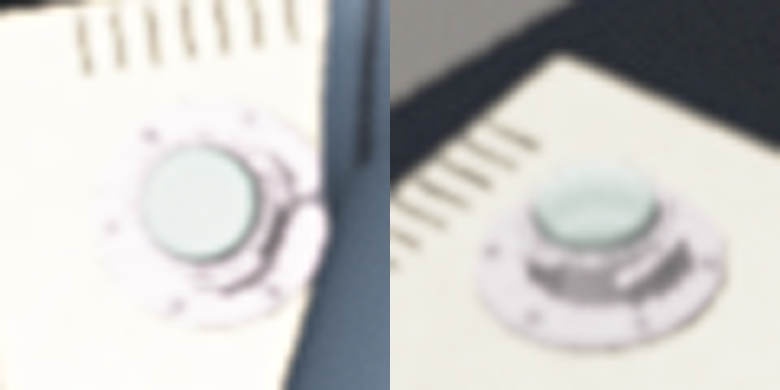

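The window now sits flat and centred in the cell, standing about 5 mm proud. Next is the ring.

```bash
python3 -m creep '[[[0,0,0,0.013,-0.055,0,0.8],[0,0,0,0.026,-0.11,0,0.8],[0,0,0,0.039,-0.165,0,0.8],[0,0,0,0.052,-0.22,0.02,0.8],[0,0,0,0.064,-0.27,0.045,0.8]]]'; python3 -m creep '[[[0,0,0,0.01,-0.04,0.025,0.8],[0,0,0,0.01,-0.05,0.055,0.8],[0,0,0,0.01,-0.05,0.065,0.8],[0,0,0,0.01,-0.05,0.065,0.8],[0,0,0,0.01,-0.05,0.065,0.8]]]'; python3 go.py .5159 -.3097 .0174 180
```

```text
time_s: 17.38
ee_pos: [0.5259, -0.2602, 0.1215]
tool_rot: [-179.9, 0.2, 179.9]
force: [1.0, 0.3, -0.2]
width: 0.901
grasp_force: 0.0
time_s: 18.0
ee_pos: [0.5162, -0.3078, 0.0562]
tool_rot: [-179.9, 0.1, 180.0]
force: [0.5, -0.5, -1.1]
width: 0.905
grasp_force: 0.0
rotvec [-0.002  0.002 -0.   ] shift [ 0.0004 -0.0019  0.0388] j6 -37.2 t 18.0
```

```bash
python3 -m creep '[[[0,0,0,0.0004,-0.0019,0.01,0.8],[0,0,0,0.0004,-0.0019,0.02,0.8],[0,0,0,0.0004,-0.0019,0.03,0.8],[0,0,0,0.0004,-0.0019,0.038,0.8],[0,0,0,0.0004,-0.0019,0.0385,0.8]]]' 30; python3 -m creep '[[[0,0,0,0,0,0,0.45],[0,0,0,0,0,0,0.35],[0,0,0,0,0,0,0.3],[0,0,0,0,0,0,0.3],[0,0,0,0,0,0,0.3]]]'
```

```text
time_s: 18.62
ee_pos: [0.5136, -0.3094, 0.0143]
tool_rot: [179.9, -0.1, 179.9]
force: [0.3, 0.1, -0.3]
width: 0.898
grasp_force: 0.0
time_s: 19.25
ee_pos: [0.5146, -0.3101, 0.0159]
tool_rot: [-180.0, 0.0, 179.9]
force: [-1.2, 0.0, -0.3]
width: 0.751
grasp_force: 33.7
```

```bash
python3 -m creep '[[[0,0,0,-0.0013,0,0,0.8],[0,0,0,-0.0013,0,0,0.8],[0,0,-0.15,-0.0013,0,0,0.8],[0,0,-0.32,-0.0013,0,0,0.8],[0,0,-0.5,-0.0013,0,0,0.8]]]';  python3 -m creep '[[[0,0,-0.18,0,0,0,0.8],[0,0,-0.36,0,0,0,0.8],[0,0,-0.54,0,0,0,0.8],[0,0,-0.72,0,0,0,0.8],[0,0,-0.9,0,0,0,0.8]]]'; python3 -m creep '[[[0,0,-0.17,0,0,0,0.8],[0,0,-0.17,0,0,0,0.8],[0,0,-0.17,0,0,0,0.45],[0,0,-0.17,0,0,0,0.35],[0,0,-0.17,0,0,0,0.3]]]' ; python3 -m creep '[[[0,0,0,0,0,0,0.3],[0,0,0,0,0,0,0.3],[0,0,0,0,0,0,0.3],[0,0,0,0,0,-0.01,0.3],[0,0,0,0,0,-0.03,0.3]]]'
```

```text
time_s: 19.88
ee_pos: [0.5157, -0.31, 0.0157]
tool_rot: [180.0, -0.0, -151.1]
force: [-0.3, 0.1, 0.5]
width: 0.9
grasp_force: 0.0
time_s: 20.5
ee_pos: [0.5157, -0.31, 0.0157]
tool_rot: [180.0, -0.0, -99.5]
force: [-0.1, -0.4, -0.7]
width: 0.9
grasp_force: 0.0
time_s: 21.12
ee_pos: [0.5161, -0.3102, 0.0162]
tool_rot: [-180.0, -0.0, -90.2]
force: [0.3, -0.3, 2.7]
width: 0.753
grasp_force: 33.5
time_s: 21.75
ee_pos: [0.5139, -0.3087, 0.0438]
tool_rot: [179.8, 0.2, -90.1]
force: [-0.1, 0.3, -1.3]
width: 0.753
grasp_force: 33.4
```

```bash
python3 go.py .5893 .1623 .115 -82; python3 -m creep '[[[0,0,0,0,0,-0.03,0.3],[0,0,0,0,0,-0.065,0.3],[0,0,0,-0.05,0.0075,-0.075,0.3],[0,0,0,-0.105,0.0155,-0.075,0.3],[0,0,0,-0.16,0.0235,-0.075,0.3]]]'; python3 -m creep '[[[0,0,-0.03,-0.055,0.008,0,0.3],[0,0,-0.06,-0.11,0.0165,0,0.3],[0,0,-0.1,-0.165,0.0245,0,0.3],[0,0,-0.141,-0.22,0.033,0,0.3],[0,0,-0.141,-0.265,0.04,0,0.3]]]'; python3 go.py .5893 .1623 .1 -82
```

```text
rotvec [ 0.004  0.003 -0.142] shift [-0.4714 -0.0739 -0.07  ] j6 -127.3 t 21.75
time_s: 22.38
ee_pos: [0.4918, -0.1484, 0.1205]
tool_rot: [180.0, 0.0, -90.2]
force: [1.3, 0.7, -1.3]
width: 0.75
grasp_force: 33.4
time_s: 23.0
ee_pos: [0.452, 0.117, 0.1203]
tool_rot: [179.9, 0.0, -82.0]
force: [0.4, -0.1, -1.8]
width: 0.754
grasp_force: 33.4
rotvec [0.001 0.    0.   ] shift [-0.0257 -0.1423  0.0201] j6 -91.7 t 23.0
```

```bash
python3 -m creep '[[[0,0,0,-0.009,-0.05,0,0.3],[0,0,0,-0.018,-0.1,0,0.3],[0,0,0,-0.0257,-0.1423,0,0.3],[0,0,0,-0.0257,-0.1423,0.01,0.3],[0,0,0,-0.0257,-0.1423,0.012,0.3]]]'; python3 -m creep '[[[0,0,0,0,0,0.003,0.3],[0,0,0,0,0,0.003,0.3],[0,0,0,0,0,0.003,0.3],[0,0,0,0,0,0.003,0.3],[0,0,0,0,0,0.003,0.3]]]'; python3 go.py .5893 .1623 .1 -82
python3 - <<'E'
from h import *
a=[]
for n in("top","scene"):
    s=optics.snapshot(n);u,v=px(s,[.589,.163,.085]).astype(int);a.append(cv2.resize(s["frame"][v-35:v+35,u-35:u+35,::-1],(390,390),interpolation=cv2.INTER_CUBIC))
cv2.imwrite("pics/d.png",np.hstack(a))
E
```

```text
time_s: 23.62
ee_pos: [0.5887, 0.1599, 0.1066]
tool_rot: [179.7, -0.0, -82.1]
force: [-0.5, 0.8, -0.7]
width: 0.756
grasp_force: 33.6
time_s: 24.25
ee_pos: [0.5908, 0.1602, 0.1061]
tool_rot: [-180.0, 0.0, -82.1]
force: [1.0, 0.0, -0.5]
width: 0.759
grasp_force: 33.6
rotvec [-0.001  0.    -0.001] shift [-0.0023  0.0012  0.0061] j6 -89.0 t 24.25
```

View pics/d.png

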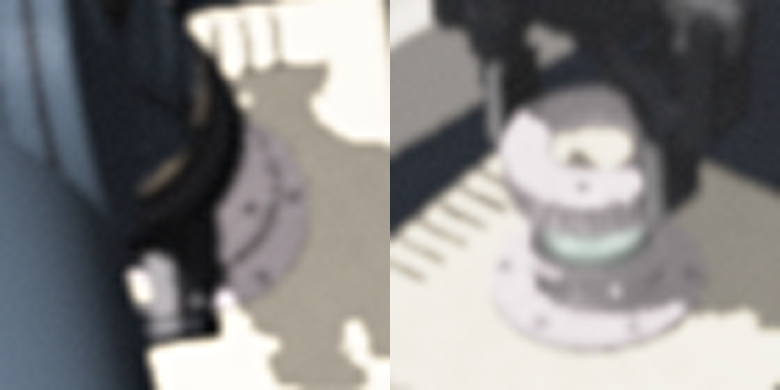

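The scene view shows the ring level in the gripper directly above the glass. I'll correct by 2 mm and lower.

```bash
python3 -m creep '[[[0,0,0,-0.0023,0.0012,0,0.3],[0,0,0,-0.0023,0.0012,0.005,0.3],[0,0,0,-0.0023,0.0012,0.01,0.3],[0,0,0,-0.0023,0.0012,0.015,0.3],[0,0,0,-0.0023,0.0012,0.019,0.3]]]'; python3 -m creep '[[[0,0,0,0,0,0.001,0.3],[0,0,0,0,0,0.002,0.3],[0,0,0,0,0,0.003,0.3],[0,0,0,0,0,0.004,0.3],[0,0,0,0,0,0.004,0.3]]]'; python3 go.py .5893 .1623 .075 -82
```

```text
time_s: 24.98
ee_pos: [0.5889, 0.1623, 0.086]
tool_rot: [180.0, -0.0, -82.1]
force: [-0.2, -0.1, -1.0]
width: 0.75
grasp_force: 33.6
time_s: 25.6
ee_pos: [0.5892, 0.1624, 0.0827]
tool_rot: [180.0, 0.0, -82.1]
force: [-1.0, -0.1, -0.9]
width: 0.75
grasp_force: 33.6
rotvec [ 0.     0.    -0.001] shift [ 0.0001 -0.0001  0.0077] j6 -88.8 t 25.6
```

```bash
python3 -m creep '[[[0,0,0,0,0,0.0005,0.3],[0,0,0,0,0,0.001,0.3],[0,0,0,0,0,0.0015,0.3],[0,0,0,0,0,0.002,0.3],[0,0,0,0,0,0.0025,0.3]]]'; python3 -m creep '[[[0,0,0,0,0,0.0004,0.3],[0,0,0,0,0,0.0008,0.3],[0,0,0,0,0,0.0012,0.3],[0,0,0,0,0,0.0016,0.3],[0,0,0,0,0,0.002,0.3]]]'
```

```text
time_s: 26.22
ee_pos: [0.5892, 0.1624, 0.0801]
tool_rot: [180.0, 0.0, -82.1]
force: [-0.4, -0.5, -0.9]
width: 0.755
grasp_force: 33.6
time_s: 26.85
ee_pos: [0.5892, 0.1624, 0.0782]
tool_rot: [180.0, -0.0, -82.1]
force: [-0.2, -0.6, -1.0]
width: 0.754
grasp_force: 33.6
```

No contact force below the rib tops, so the lugs are in the gaps. I'll keep going down to the glass.

```bash
python3 -m creep '[[[0,0,0,0,0,0.0005,0.3],[0,0,0,0,0,0.001,0.3],[0,0,0,0,0,0.0015,0.3],[0,0,0,0,0,0.002,0.3],[0,0,0,0,0,0.0025,0.3]]]'; python3 -m creep '[[[0,0,0,0,0,0.0004,0.3],[0,0,0,0,0,0.0008,0.3],[0,0,0,0,0,0.0012,0.3],[0,0,0,0,0,0.0016,0.3],[0,0,0,0,0,0.0018,0.3]]]'
```

```text
time_s: 27.48
ee_pos: [0.5892, 0.1624, 0.0757]
tool_rot: [-180.0, 0.0, -82.1]
force: [-0.1, -0.2, -0.4]
width: 0.754
grasp_force: 33.6
time_s: 28.1
ee_pos: [0.5892, 0.1623, 0.0739]
tool_rot: [180.0, -0.0, -82.1]
force: [-0.1, -0.5, -1.3]
width: 0.755
grasp_force: 33.6
```

```bash
python3 -m creep '[[[0,0,0,0,0,0.0003,0.3],[0,0,0,0,0,0.0006,0.3],[0,0,0,0,0,0.0009,0.3],[0,0,0,0,0,0.0012,0.3],[0,0,0,0,0,0.0012,0.3]]]'; python3 -c "
from h import *;s=telemetry.get_state();print(s['force'],s['moment'])"
```

```text
time_s: 28.72
ee_pos: [0.5893, 0.1624, 0.0734]
tool_rot: [-180.0, -0.0, -82.1]
force: [-3.4, -0.5, 4.4]
width: 0.755
grasp_force: 34.1
[-3.35752521 -0.47689994  4.44705113] [-0.105999    0.54770225 -0.06940236]
```

The lip touches the glass at TCP z ≈ 0.0735. I'll ease off slightly and turn clockwise through the free travel.

```bash
python3 -m creep '[[[0,0,0.05,0,0,-0.0006,0.3],[0,0,0.12,0,0,-0.0006,0.3],[0,0,0.2,0,0,-0.0006,0.3],[0,0,0.28,0,0,-0.0006,0.3],[0,0,0.36,0,0,-0.0006,0.3]]]' 40; python3 -c "
from h import *;s=telemetry.get_state();print(s['force'],s['moment'])"
```

```text
time_s: 29.35
ee_pos: [0.5902, 0.1624, 0.0737]
tool_rot: [-179.9, 0.0, -102.8]
force: [0.7, 0.1, 2.5]
width: 0.746
grasp_force: 43.4
[0.65910051 0.07391797 2.4890421 ] [-0.0132452  -0.01792037 -0.01221694]
```

```bash
python3 -m creep '[[[0,0,0.05,0,0,0,0.3],[0,0,0.1,0,0,0,0.3],[0,0,0.15,0,0,0,0.3],[0,0,0.2,0,0,0,0.3],[0,0,0.25,0,0,0,0.3]]]'; python3 -c "
from h import *;s=telemetry.get_state();print(s['force'],s['moment'])"
```

```text
time_s: 29.98
ee_pos: [0.5902, 0.1624, 0.0737]
tool_rot: [-179.9, 0.1, -117.1]
force: [0.4, -0.3, 3.3]
width: 0.751
grasp_force: 43.4
[ 0.40152297 -0.27796172  3.25399459] [-0.00397826 -0.01703418  0.01247719]
```

```bash
python3 -m creep '[[[0,0,0.03,0,0,0,0.3],[0,0,0.06,0,0,0,0.3],[0,0,0.09,0,0,0,0.3],[0,0,0.12,0,0,0,0.3],[0,0,0.15,0,0,0,0.3]]]'; python3 -c "
from h import *;s=telemetry.get_state();print(s['force'],s['moment'])"
```

```text
time_s: 30.6
ee_pos: [0.5895, 0.1624, 0.0736]
tool_rot: [-180.0, 0.0, -125.7]
force: [1.1, -0.6, 4.1]
width: 0.752
grasp_force: 43.5
[ 1.14923826 -0.63719608  4.09276192] [ 0.02264403 -0.13957735  0.04240977]
```

```bash
for i in 1; do python3 -m creep '[[[0,0,0.02,0,0,0,0.3],[0,0,0.04,0,0,0,0.3],[0,0,0.06,0,0,0,0.3],[0,0,0.08,0,0,0,0.3],[0,0,0.1,0,0,0,0.3]]]'; done; python3 -c "
from h import *;s=telemetry.get_state();print(s['force'],s['moment'])"
```

```text
time_s: 31.22
ee_pos: [0.5893, 0.1624, 0.0735]
tool_rot: [-180.0, 0.0, -131.4]
force: [0.1, 0.5, 4.6]
width: 0.748
grasp_force: 43.7
[0.129118   0.53713975 4.61995789] [ 0.06170645 -0.14393132 -0.02828999]
```

```bash
python3 -m creep '[[[0,0,0.015,0,0,0,0.3],[0,0,0.03,0,0,0,0.3],[0,0,0.045,0,0,0,0.3],[0,0,0.06,0,0,0,0.3],[0,0,0.08,0,0,0,0.3]]]'; python3 -c "
from h import *;s=telemetry.get_state();print(s['force'],s['moment'])"
```

```text
time_s: 31.85
ee_pos: [0.5893, 0.1624, 0.0735]
tool_rot: [-180.0, 0.0, -136.0]
force: [0.1, 0.6, 5.0]
width: 0.751
grasp_force: 43.7
[0.08814344 0.56207479 5.0051449 ] [0.03149482 0.00904396 0.05969605]
```

```bash
python3 -m creep '[[[0,0,0.015,0,0,0,0.3],[0,0,0.03,0,0,0,0.3],[0,0,0.045,0,0,0,0.3],[0,0,0.06,0,0,0,0.3],[0,0,0.08,0,0,0,0.3]]]'; python3 -c "
from h import *;s=telemetry.get_state();print(s['force'],s['moment'])"
```

```text
time_s: 32.48
ee_pos: [0.5892, 0.1623, 0.0735]
tool_rot: [-180.0, -0.0, -140.6]
force: [0.7, -0.1, 4.6]
width: 0.751
grasp_force: 43.6
[ 0.73115604 -0.09701849  4.58721638] [-0.02315046 -0.09046422  0.12135389]
```

```bash
python3 -m creep '[[[0,0,0.01,0,0,0,0.3],[0,0,0.025,0,0,0,0.3],[0,0,0.035,0,0,0,0.3],[0,0,0.045,0,0,0,0.3],[0,0,0.06,0,0,0,0.3]]]'; python3 -c "
from h import *;s=telemetry.get_state();print(s['force'],s['moment'])"
```

```text
time_s: 33.1
ee_pos: [0.5893, 0.1623, 0.0733]
tool_rot: [-180.0, 0.0, -144.0]
force: [1.2, 0.3, 5.1]
width: 0.75
grasp_force: 43.6
[1.1858969  0.33268212 5.06296476] [-0.10225456 -0.16270014  0.1857952 ]
```

Moment is 0.186 N m, about 10 N of clamping. I'll go a couple more degrees.

```bash
python3 -m creep '[[[0,0,0.007,0,0,0,0.3],[0,0,0.014,0,0,0,0.3],[0,0,0.021,0,0,0,0.3],[0,0,0.028,0,0,0,0.3],[0,0,0.035,0,0,0,0.3]]]'; python3 -c "
from h import *;s=telemetry.get_state();print(s['force'],s['moment'])"
```

```text
time_s: 33.72
ee_pos: [0.5894, 0.1623, 0.0732]
tool_rot: [-180.0, 0.0, -146.0]
force: [2.7, 0.4, 3.2]
width: 0.751
grasp_force: 43.5
[2.67911432 0.41958168 3.18023146] [-0.01190363 -0.51959347  0.22983257]
```

Moment is 0.23 N m, about 13 N, so the ring is snug. I'll release and retreat.

```bash
python3 -m creep '[[[0,0,0.035,0,0,0,0.3],[0,0,0,0,0,0,0.6],[0,0,0,0,0,0,0.8],[0,0,0,0,0,0,0.8],[0,0,0,0,0,0,0.8]]]' >/dev/null; echo; python3 -c "
from h import *;s=telemetry.get_state();print(s['force'],s['moment'],s['width'],s['tool_rot'])"
```

```text
[ 0.06034673  1.08942571 -1.47574457] [ 0.01566148 -0.02022196  0.00301307] 0.9012092386776328 [ 1.79975223e+02 -4.50230423e-02 -1.45961128e+02]
```

```bash
python3 -m creep '[[[0,0,0,0,0,-0.01,0.8],[0,0,0,0,0,-0.03,0.8],[0,0,0,0,0,-0.06,0.8],[0,0,0,0.05,0,-0.1,0.8],[0,0,0,0.1,0,-0.12,0.8]]]' >/dev/null;python3 -m creep '[[[0,0,0,0.05,-0.02,0,0.8],[0,0,0,0.1,-0.04,0,0.8],[0,0,0,0.12,-0.06,0,0.8],[0,0,0,0.12,-0.06,0,0.8],[0,0,0,0.12,-0.06,0,0.8]]]'
python3 - <<'E'
from h import *
a=[]
for n in("top","scene"):
    s=optics.snapshot(n);u,v=px(s,[.589,.163,.08]).astype(int);a.append(cv2.resize(s["frame"][v-30:v+30,u-30:u+30,::-1],(390,390),interpolation=cv2.INTER_CUBIC))
cv2.imwrite("pics/e.png",np.hstack(a))
E
```

```text
time_s: 35.6
ee_pos: [0.4409, -0.0102, 0.194]
tool_rot: [-180.0, 0.1, -146.0]
force: [0.3, 0.3, -0.5]
width: 0.898
grasp_force: 0.0
```

View pics/e.png

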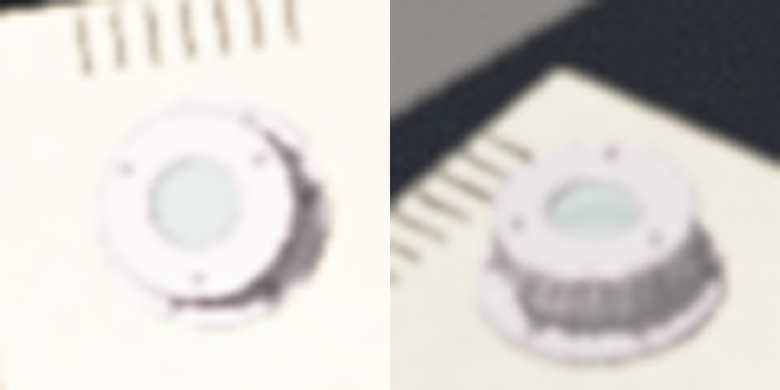

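The ring sits level and square, with a spanner hole at about −54°, which matches the 64° turn. I'm handing in.

```bash
python3 -c "
from workcell import ticket;print(ticket.job_done())"
```

```text
the job is handed in; nothing more can be done
None
```

The window is seated flat on the gasket and the retaining ring is screwed down snug, with about 13–15 N of clamping judged from the turning moment; I did not move the cup or the dish, and I handed the job in at about 36 s.

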